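# Load the nitrogen dry box and set its purge valve

## Robot

A 6-joint arm with a two-finger parallel gripper is mounted at the origin on a cart in front of the work surface, level with it; the furniture and walls round the work are solid. World frame = base frame: x ahead of the robot, y to its left, z up, the work surface at z = 0. Lengths are in m, angles in rad, forces in N, time in s.
With the tool pointing down it reaches from about 0.375 to 0.9 m from the base axis. Payload 3.1 kg.
Tool frame: the origin (TCP) lies at the very end of the fingers, on their centre line; the grasp point (between the pads) lies 19 mm behind it; z points along the fingers, y is the line along which they close (so a half turn about z gives the same grasp; the last joint's range is limited). The gripper opens to 87 mm and grips with 3 to 60 N. Pads are 19 mm wide; open, the fingers measure 117 mm over their backs; the gripper's body (75 mm by 190 mm) begins 51 mm behind the grasp point.
Start: joints at [1.012, 0.527, 1.433, -0, 1.181, -0.178], TCP at [0.232, 0.58, 0.223] pointing down, gripper open.
Joint ranges: [-3.08, 3.08], [-0.75, 2.2], [0.22, 2.44], [-1.43, 4.57], [0, 2.65], [-2.85, 2.85]. Speed limits (rad/s): [2.79, 2.79, 3.14, 3.14, 3.14, 3.14].

## Interface

Orientations are given as a 3x3 rotation matrix whose columns are the frame's x, y, z axes.
In Python, from plant import manip gives the robot as it stands.
- The arm moves only by the tool step_arm, never from a script. Its argument "commands" is a list of rows, each a list of 7 numbers: the shift along the tool's x, y, z in m, then the turn, a rotation vector about the tool's x, y, z in degrees, then the opening, from 0 (shut) to 1 (fully open). In form: [[dx, dy, dz, wx, wy, wz, grip], ...]. A call has 1 to 20 rows; each row is the pose to reach, as a shift and turn from the pose commanded when the call began, along the tool's axes at that moment; what a row does not reach only later rows make up. A row lasts 1/10 s, in which the tool goes at most 50 mm and 8.59 degrees, less where a joint would pass 70% of its speed; a pose out of reach is approached as far as the arm can. A call with a gripper value outside its range is refused whole. The fingers move at their own pace and stop on an object; "squeeze" is the grip in N (left out, the last holds). Time passes only in rows, so rows that repeat a pose let the fingers close. It gives the time, the measured TCP pose, the force, the opening and the grip force at its end, in the units of the state.
- manip.read_state(): the state, without advancing time (a new reading comes with each control period).
- manip.snapshot(name): name is "scene" or "top" or "wrist"; returns a dict with "color" (400x640x3 uint8, red, green, blue), "camera_matrix" (3x3 intrinsics, pixels), "dist_coeffs" ([k1, k2, p1, p2, k3] as OpenCV has them; the pictures are not rectified), "world_from_camera" (4x4, takes a point from camera to world coordinates); the wrist camera has in their place "T_tool_cam" (4x4, takes a point from camera to tool coordinates, whose origin is the TCP and whose axes are the flange's). Camera axes: x right, y down, z forward; pixel columns grow to the right and rows downward; lengths in m; the calibration is good to about 2 mm. A picture is of the moment at which its call begins: read the wrist's pose just before it. There is no depth.
- manip.job_done(): hands the job in; it is judged then, once.
Trained networks look in the newest picture that a camera, given by its name, has taken for a name from the list of things; names that differ only in an ending like _2 or _b are one class to them, and where a whole thing is asked for, a point or a joint stands for the part that bears it (a point fixed in the world has none). Each returns a list of dicts, best first, with "score" (0 to 1); they miss things now and then, are a little off and sometimes report something else, mostly with a low value. They report only what shows in the picture. A call takes as long as a camera call.
- manip.boxes_of(target, camera): "uv" ([column, row] in pixels, amid what is visible of it).
The state is a dict: "time": time; "joint_positions": joint angles; "qvel": joint speeds; "joint_efforts": joint torques, N m; "position": TCP position; "tool_rot": TCP orientation; "contact_force": force on the tool from outside, world axes, zero at the start; "torque": the same for the moment, N m; "width": opening from 0.0 (shut) to 1.0 (fully open); "gripper_force": force on a finger pad.
Only numpy, scipy, OpenCV 4.12 (cv2) and the standard library are available. Lean on these libraries where they do the work, as an engineer would, in place of code of your own. Each camera call takes 0.05 s, during which the arm holds its last target. There are 200 camera calls.

## Task

Lay the circuit board that is on the right, in front of the microscope stand, flat in the open drawer of the white nitrogen dry box, component side up, and slide the drawer fully shut. Then set the purge valve on top of the box: turn its handwheel clockwise until it comes up against its closed stop, back it off exactly two full turns and finish still gripping its crank handle there, ready to trim the flow. Leave the other things on the bench where they lie.

Things in the scene. Friction and masses are not known exactly. Their poses are not given: they have to be found in the camera images.
- board: Loose printed circuit board, lying component side up near the right end of the bench. Origin: centre of its underside; z up, y along its length of 98 mm. Its body spans x from -30 to +27 mm (57 mm) and is 7 mm thick, 10 mm along the connector at its +x edge. 30 to 65 g. Grasp it across the 57 mm.
- drawer_floor (a point): Centre of the drawer's inner floor (moves with it), 17 mm above the bench. x points straight back into the box (the drawer opens along -x), y across, z up. Tray inside: 134 mm in x, 152 mm in y, walls 33 mm high; front panel 8 mm thick, 170 mm wide, its top 62 mm above this floor. Fully out, the case front (top 68 mm above this floor) stands 55 mm behind this point.
- drawer_pull (a point): Middle of the drawer's pull, a level round bar 10 mm thick and 100 mm long along y, its axis 22 mm in front of the face of the drawer and 56 mm above the bench. Same axes as drawer_floor. Pushing it along +x shuts the drawer.
- dry_drawer (a joint): Drawer slide, m: 0 fully shut, 0.125 fully out. Starts out. Stays where it is left; about 2 N of friction.
- valve_axis (a point): Fixed point on the vertical axis of the purge valve, at the top face of its handwheel when closed: 145 mm above the bench. Same axes as drawer_floor. It stands on the dry box: white sheet metal, fixed, 170 mm deep (x), 170 mm wide, 85 mm high, its centre 28 mm along +x of this point.
- purge_wheel (a joint): Turn of the handwheel, rad: 0 at the closed stop, grows as it is turned anticlockwise seen from above (opening), 6.283 a turn, up to 25.1; starts a quarter to three quarters of a turn open. Friction 0.10 N m (about 3 N at the crank handle); stays where it is left. The grey metal wheel is 86 mm across and 10 mm thick and rises 1.5 mm with each turn of opening.
- crank_grip (a point): Point on the axis of the crank handle at its middle height, 20 mm above the wheel's top face (turns and rises with the wheel). The handle's axis is vertical and 34 mm from the valve's axis.
- crank_handle: Crank handle: black upright sleeve on the wheel, 19 mm across and 44 mm tall, its foot 1.5 mm above the wheel's top face (origin there). It revolves freely on its own pin, so a hand can carry it round in a circle without turning in the grip. Can be gripped from above in any direction.
- syringe: Bystander: flux syringe, 24 x 126 x 17 mm, lying beyond the circuit board. Origin under its centre.
- closed_drive: Bystander: closed small disk drive, 70 x 100 x 12 mm, lying left of the dry box. Origin under its centre.
- ring: Bystander: black ring, 41 mm across, 11 mm high, beside the left side of the dry box. Origin under its centre.
- comb: Bystander: small head comb, 16 x 45 x 10 mm, beside the left side of the dry box. Origin under its centre.
- tape: Bystander: roll of tape lying flat, 62 mm across, 20 mm high, in front of the microscope. Origin under its centre. The microscope is fixed and 0.5 m tall: its foot (25 mm high) covers x 0.50 to 0.79 m and y -0.18 to 0.08 m, and its head and eyepieces stand over the foot, from x 0.49 m on; keep wrist and gripper on the robot's side of it when crossing from one side of the bench to the other.

How it is judged:
By the outcome, as a careful person would: the job done as asked, in the order asked, and still so for the second after the job is handed in, while the arm keeps its last pose, push and grip.
It also fails if it takes over 72 s, if anything falls off the work surface, if the arm or the gripper's body presses on something with over 40 N, if the wrist force passes 120 N, or if a joint passes its speed limit or range.

## Working session

There is one attempt and no reset: what is moved stays moved. The work goes in short steps, Python scripts to look and compute and a tool call to move; the robot and the scene stay as the last step left them, time stands still between calls to the robot, and variables do not carry over. Pictures are saved under pics/ and viewed, at most 10 in all, crops included, and the job is handed in when it is done.

Besides the shell and the picture viewer there is one more tool, called after ">>>" as name(argument=value, ...), one argument or row to a line, values as JSON. step_arm: Moves the arm, as the interface text tells. Its arguments: {"type":"object","properties":{"commands":{"type":"array"},"squeeze":{"type":"number"}},"required":["commands"]}

```bash
mkdir -p pics; cat > h.py <<'E'
import numpy as np, cv2
from plant import manip
def cam(s,name,st=None):
    if name=="wrist":
        T=np.eye(4);T[:3,:3]=st["tool_rot"];T[:3,3]=st["position"];return T@np.array(s["T_tool_cam"])
    return np.array(s["world_from_camera"])
def ray(s,T,uv,z):
    p=cv2.undistortPoints(np.array([[uv]],float),np.array(s["camera_matrix"]),np.array(s["dist_coeffs"]))[0,0]
    d=T[:3,:3]@np.array([p[0],p[1],1]);o=T[:3,3]
    return o+d*(z-o[2])/d[2]
def proj(s,T,P):
    Ti=np.linalg.inv(T);r=cv2.Rodrigues(Ti[:3,:3])[0]
    return cv2.projectPoints(np.array(P,float).reshape(-1,3),r,Ti[:3,3],np.array(s["camera_matrix"]),np.array(s["dist_coeffs"]))[0][:,0]
def snap(name,fn=None):
    st=manip.read_state();s=manip.snapshot(name)
    if fn: cv2.imwrite("pics/"+fn,s["color"][:,:,::-1])
    return s,cam(s,name,st)
E
python3 - <<'E'
from h import *
np.set_printoptions(precision=3,suppress=True)
st=manip.read_state();print(st["position"],st["tool_rot"],st["width"])
for c in ["scene","top"]:
    s,T=snap(c,c+"0.png");print(c,T)
    for n,z in [("board",.007),("drawer_floor",.017),("drawer_pull",.056),("crank_handle",.17),("crank_grip",.165),("purge_wheel",.145),("syringe",.01),("tape",.02),("ring",.01),("comb",.01),("closed_drive",.012)]:
        for d in manip.boxes_of(n,c)[:2]: print(n,np.array(d["uv"]),round(d["score"],2),ray(s,T,d["uv"],z))
E
```

```text
[0.232 0.58  0.222] [[-0.928  0.372 -0.001]
 [ 0.372  0.928 -0.002]
 [ 0.    -0.002 -1.   ]] 1.000735601111331
scene [[ 0.89  -0.285  0.355  0.016]
 [-0.455 -0.556  0.696 -0.866]
 [-0.001 -0.781 -0.625  1.006]
 [ 0.     0.     0.     1.   ]]
board [355.3 319.7] 0.59 [ 0.434 -0.223  0.007]
drawer_floor [288.9 194.3] 0.65 [0.488 0.302 0.017]
drawer_pull [286.2 193.9] 0.79 [0.462 0.262 0.056]
drawer_pull [354.5 321. ] 0.48 [ 0.41  -0.257  0.056]
crank_grip [317.8 151.7] 0.73 [0.584 0.282 0.165]
crank_grip [353.  319.8] 0.7 [ 0.363 -0.323  0.165]
purge_wheel [316.2 150. ] 0.88 [0.597 0.32  0.145]
purge_wheel [290.4 194.1] 0.16 [0.431 0.15  0.145]
syringe [415.2 322.2] 0.53 [ 0.561 -0.299  0.01 ]
closed_drive [264.2 163.2] 0.62 [0.485 0.512 0.012]
top [[-0.013 -0.982  0.191  0.304]
 [-1.     0.012 -0.009  0.113]
 [ 0.007 -0.191 -0.982  1.376]
 [ 0.     0.     0.     1.   ]]
board [414.3 243.5] 0.94 [ 0.427 -0.234  0.007]
drawer_floor [264.6 234.5] 0.72 [0.464 0.302 0.017]
drawer_pull [267.3 231.6] 0.73 [0.47  0.287 0.056]
crank_grip [257.9 191.6] 0.71 [0.587 0.305 0.165]
purge_wheel [255.6 192.4] 0.87 [0.589 0.316 0.145]
ring [223.4 189.5] 0.47 [0.633 0.456 0.01 ]
comb [227.1 213.3] 0.39 [0.544 0.439 0.01 ]
closed_drive [205.9 227.1] 0.69 [0.494 0.513 0.012]
```

```bash
python3 - <<'E'
import cv2
a=cv2.imread("pics/top0.png")[150:290,180:460]; cv2.imwrite("pics/t0c.png",cv2.resize(a,None,fx=2.85,fy=2.85,interpolation=cv2.INTER_CUBIC))
a=cv2.imread("pics/scene0.png")[100:370,230:460]; cv2.imwrite("pics/s0c.png",cv2.resize(a,None,fx=2.2,fy=2.2,interpolation=cv2.INTER_CUBIC))
E
```

```text
(no output)
```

View pics/t0c.png

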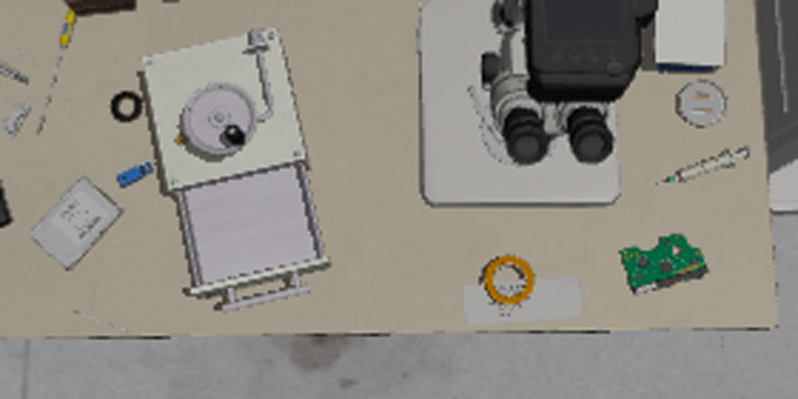

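View pics/s0c.png

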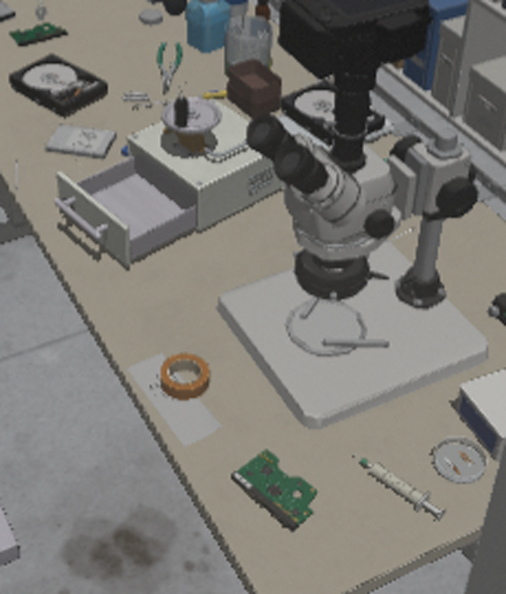

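The top view shows the drawer opening toward the robot at about +12° yaw. The board's connector edge faces the robot (crop 637–707, 290–270), and the handle is at crop (233,135). Next I'll take a wrist view over the box.

```bash
cat >> h.py <<'E'
def down(yaw):  # tool y axis direction at angle yaw (deg) in world, z down
    a=np.radians(yaw);y=np.array([np.cos(a),np.sin(a),0]);z=np.array([0,0,-1.]);return np.c_[np.cross(y,z),y,z]
from scipy.spatial.transform import Rotation as Ro
def delta(p,yaw,p0=None,R0=None):
    st=manip.read_state();R0=np.array(st["tool_rot"]) if R0 is None else R0;p0=np.array(st["position"]) if p0 is None else p0
    return np.r_[R0.T@(np.array(p)-p0),Ro.from_matrix(R0.T@down(yaw)).as_rotvec(degrees=True)].round(4)
E
python3 - <<'E'
from h import *
np.set_printoptions(precision=4,suppress=True)
s,T=snap("wrist");print(np.array(s["T_tool_cam"]),s["camera_matrix"])
print(manip.read_state()["joint_positions"])
print(delta([.40,.27,.42],103))
E
```

```text
[[ 0.0001 -0.9674 -0.2534  0.0688]
 [ 1.     -0.0002  0.0013 -0.0004]
 [-0.0013 -0.2534  0.9674 -0.1616]
 [ 0.      0.      0.      1.    ]] [[329.6738   0.     321.8986]
 [  0.     329.6738 197.9839]
 [  0.       0.       1.    ]]
[ 1.0115  0.5275  1.4327 -0.      1.1814 -0.1785]
[ -0.271   -0.2257  -0.1974  -0.0006   0.0011 -34.8166]
```

>>> step_arm(
  commands=[
    [-0.27, -0.226, -0.197, 0, 0, -34.8, 1],
    [-0.27, -0.226, -0.197, 0, 0, -34.8, 1],
    [-0.27, -0.226, -0.197, 0, 0, -34.8, 1],
    [-0.27, -0.226, -0.197, 0, 0, -34.8, 1],
    [-0.27, -0.226, -0.197, 0, 0, -34.8, 1],
    [-0.27, -0.226, -0.197, 0, 0, -34.8, 1],
    [-0.27, -0.226, -0.197, 0, 0, -34.8, 1],
    [-0.27, -0.226, -0.197, 0, 0, -34.8, 1],
    [-0.27, -0.226, -0.197, 0, 0, -34.8, 1],
    [-0.27, -0.226, -0.197, 0, 0, -34.8, 1],
    [-0.27, -0.226, -0.197, 0, 0, -34.8, 1],
  ],
)

```text
time: 2.35
position: [0.398, 0.2705, 0.4187]
tool_rot: [[-0.974, -0.225, -0.002], [-0.225, 0.974, 0.0], [0.002, 0.001, -1.0]]
contact_force: [0.0, -0.1, -0.8]
width: 0.997
gripper_force: 0.0
```

```bash
python3 - <<'E'
from h import *
np.set_printoptions(precision=4,suppress=True)
st=manip.read_state();print(st["time"],st["position"],st["joint_positions"],np.abs(st["qvel"]).max())
s,T=snap("wrist","w1.png")
np.savez("w1.npz",T=T,K=s["camera_matrix"],d=s["dist_coeffs"])
for n,z in [("drawer_floor",.017),("drawer_pull",.056),("crank_handle",.17),("crank_grip",.165),("purge_wheel",.145)]:
    for d in manip.boxes_of(n,"wrist")[:2]: print(n,np.array(d["uv"]),round(d["score"],2),ray(s,T,d["uv"],z))
E
```

```text
2.35 [0.398  0.2705 0.4187] [ 0.3637  0.1412  1.476   0.0008  1.5262 -1.4341] 0.02112956175802284
drawer_pull [321.5 197.6] 0.72 [0.4637 0.2854 0.056 ]
crank_handle [309.2 295.1] 0.48 [0.5762 0.2936 0.17  ]
crank_handle [320.8 298. ] 0.41 [0.5771 0.3104 0.17  ]
crank_grip [320.5 297.2] 0.88 [0.5789 0.3104 0.165 ]
purge_wheel [318.3 300.1] 0.55 [0.5964 0.311  0.145 ]
```

View pics/w1.png

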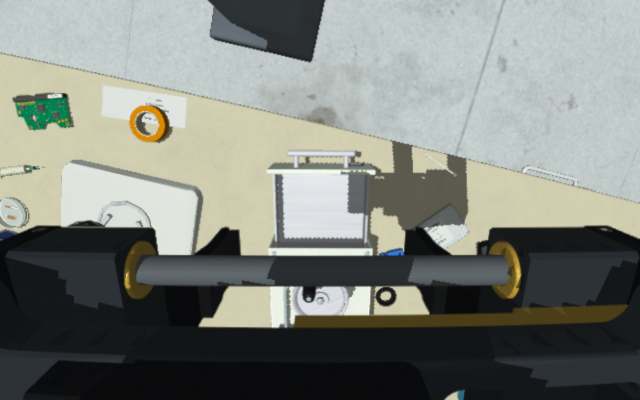

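The wrist view (robot side is up) shows the drawer at px (268–375, 165–245), the pull at (290–355, 153), the wheel at (320,300) and the board at (45,112). I'll zoom in to pick edges.

```bash
python3 - <<'E'
import cv2
a=cv2.imread("pics/w1.png")[140:260,255:390]
a=cv2.resize(a,None,fx=4.9,fy=4.9,interpolation=cv2.INTER_CUBIC)
for i in range(0,135,10): cv2.line(a,(int(i*4.9),0),(int(i*4.9),5 if (i+255)%50 else 15),(0,0,255),1);cv2.putText(a,str(i+255),(int(i*4.9),16),0,.35,(0,0,255))
for i in range(0,120,10): cv2.putText(a,str(i+140),(0,int(i*4.9)+4),0,.35,(0,0,255))
cv2.imwrite("pics/w1c.png",a)
E
```

```text
(no output)
```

View pics/w1c.png

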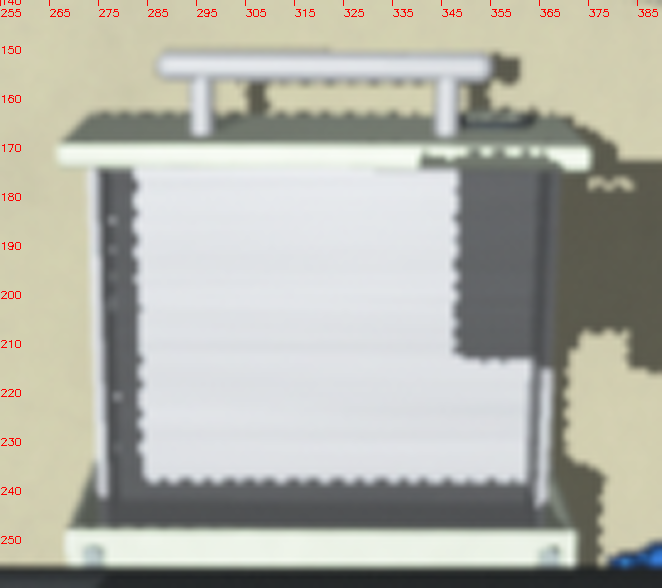

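```bash
python3 - <<'E'
from h import *
np.set_printoptions(precision=4,suppress=True)
f=np.load("w1.npz");s={"camera_matrix":f["K"],"dist_coeffs":f["d"]};T=f["T"]
R=lambda u,v,z:ray(s,T,(u,v),z)
from math import atan2,degrees
for nm,a,b,z in [("panel",(266.2,169.6),(375.4,170),.079),("pull",(287,153.3),(355.4,153.9),.058),("case",(267.9,248.2),(372.8,248.2),.085)]:
    A,B=R(*a,z),R(*b,z);d=B-A;print(nm,A,B,(A+B)/2,np.linalg.norm(d),degrees(atan2(-d[0],d[1])))
print("board",R(45,112,.007),"wheel",R(320,300,.147))
# unknown-pose fit: x,y,yaw of drawer_floor
from scipy.optimize import least_squares
def model(p):
    c,sn=np.cos(p[2]),np.sin(p[2])
    L=np.array([[-75,-85,79],[-75,85,79],[-67-8-22,-50,58],[-97,50,58],[55,-85,85],[55,85,85]])/1000
    L[:,:2]=L[:,:2]@np.array([[c,sn],[-sn,c]])+p[:2];return proj(s,T,L)
ob=np.array([(266.2,169.6),(375.4,170),(287,153.3),(355.4,153.9),(267.9,248.2),(372.8,248.2)])
r=least_squares(lambda p:(model(p)-ob).ravel(),[.45,.28,.2]);print(r.x,np.degrees(r.x[2]));print(r.fun.reshape(-1,2))
c,sn=np.cos(r.x[2]),np.sin(r.x[2]);ax=np.array([c,sn])
# wheel: box centre = floor+55+85 -> valve axis 28 before
print("valve",r.x[:2]+ax*(.055+.085-.028), "pull",r.x[:2]-ax*.097)
E
```

```text
panel [0.4336 0.191  0.079 ] [0.3964 0.3551 0.079 ] [0.415  0.2731 0.079 ] 0.1682319533143728 12.771828025137307
pull [0.4048 0.2157 0.058 ] [0.3814 0.3216 0.058 ] [0.3931 0.2686 0.058 ] 0.10839780512585992 12.48723057846005
case [0.5585 0.218  0.085 ] [0.5203 0.3838 0.085 ] [0.5394 0.3009 0.085 ] 0.17013725546968678 12.960447615374658
board [ 0.4338 -0.2192  0.007 ] wheel [0.5944 0.3132 0.147 ]
[0.4873 0.2895 0.2211] 12.66952121319261
[[-0.5079 -0.6519]
 [ 0.6809 -0.4519]
 [ 2.4262 -0.2095]
 [-2.8509 -0.457 ]
 [ 0.2135  0.7014]
 [ 0.0409  1.1926]]
valve [0.5966 0.314 ] pull [0.3926 0.2682]
```

```bash
python3 - <<'E'
from h import *
print(delta([.385,-.24,.25],103))
E
```

```text
[ 0.1283 -0.4946  0.1691 -0.0037 -0.0795  0.0854]
```

>>> step_arm(
  commands=[
    [0.128, -0.495, 0.169, 0, 0, 0, 1],
    [0.128, -0.495, 0.169, 0, 0, 0, 1],
    [0.128, -0.495, 0.169, 0, 0, 0, 1],
    [0.128, -0.495, 0.169, 0, 0, 0, 1],
    [0.128, -0.495, 0.169, 0, 0, 0, 1],
    [0.128, -0.495, 0.169, 0, 0, 0, 1],
    [0.128, -0.495, 0.169, 0, 0, 0, 1],
    [0.128, -0.495, 0.169, 0, 0, 0, 1],
    [0.128, -0.495, 0.169, 0, 0, 0, 1],
    [0.128, -0.495, 0.169, 0, 0, 0, 1],
    [0.128, -0.495, 0.169, 0, 0, 0, 1],
    [0.128, -0.495, 0.169, 0, 0, 0, 1],
    [0.128, -0.495, 0.169, 0, 0, 0, 1],
    [0.128, -0.495, 0.169, 0, 0, 0, 1],
  ],
)

```text
time: 4.05
position: [0.3854, -0.2397, 0.2506]
tool_rot: [[-0.974, -0.226, -0.0], [-0.226, 0.974, 0.001], [0.0, 0.001, -1.0]]
contact_force: [-0.0, -0.0, 0.4]
width: 0.998
gripper_force: 0.0
```

```bash
python3 - <<'E'
from h import *
np.set_printoptions(precision=4,suppress=True)
st=manip.read_state();print(st["time"],st["position"],st["joint_positions"],np.abs(st["qvel"]).max())
s,T=snap("wrist","w2.png")
np.savez("w2.npz",T=T,K=s["camera_matrix"],d=s["dist_coeffs"])
for d in manip.boxes_of("board","wrist")[:2]: print(np.array(d["uv"]),round(d["score"],2),ray(s,T,d["uv"],.007))
u,v=map(int,proj(s,T,[.43,-.228,0])[0]);x0,y0=max(u-75,0),max(v-60,0)
a=s["color"][y0:y0+120,x0:x0+150,::-1];a=cv2.resize(a,None,fx=5,fy=5,interpolation=cv2.INTER_CUBIC)
for i in range(0,150,10): cv2.putText(a,str(i+x0),(i*5,10),0,.35,(0,0,255))
for i in range(0,120,10): cv2.putText(a,str(i+y0),(0,i*5+4),0,.35,(0,0,255))
cv2.imwrite("pics/w2c.png",a);print(x0,y0)
E
```

```text
4.05 [ 0.3854 -0.2397  0.2506] [-0.8038  0.258   1.8085  0.0004  1.076  -2.6025] 0.014131861734434068
[322.  205.9] 0.59 [ 0.4319 -0.2285  0.007 ]
247 143
```

View pics/w2c.png

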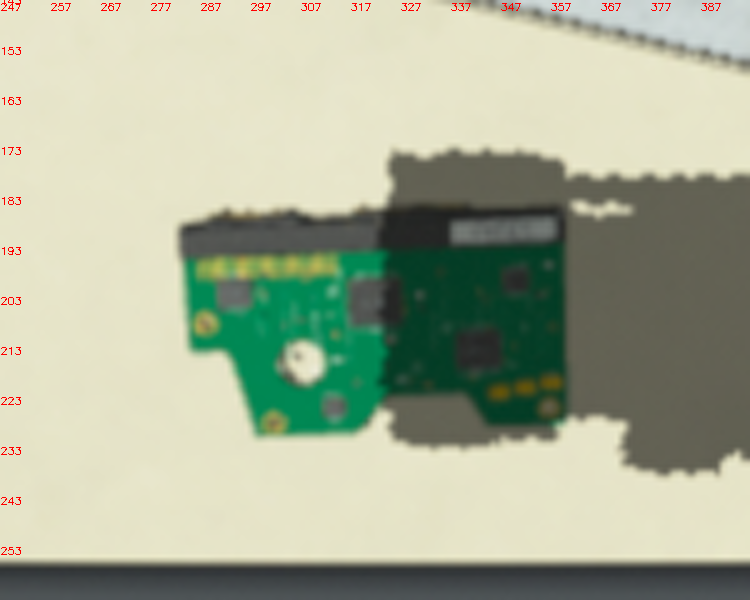

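The board is at px (283–360, 185–230) with its connector edge toward the robot. The far edge has a notch at px 322–342, so I'll grip across the straight left lobe (px 298–319).

```bash
python3 - <<'E'
from h import *
np.set_printoptions(precision=4,suppress=True)
f=np.load("w2.npz");s={"camera_matrix":f["K"],"dist_coeffs":f["d"]};T=f["T"]
R=lambda u,v,z:ray(s,T,(u,v),z)[:2]
A,B=R(283.6,188.6,.010),R(360,184.4,.010)
F=[R(298.4,230,.007),R(319,229.6,.007),R(345,227.8,.007),R(358,228,.007)]
for nm,(p,q) in dict(conn=(A,B),far=(F[0],F[3]),lobe=(F[0],F[1])).items():
    d=q-p; print(nm,p,q,np.linalg.norm(d),np.degrees(np.arctan2(-d[0],d[1])))
# end edges
L=R(285.2,212.5,.007);r=R(360,228,.007);print("ends",L,r)
d=((B-A)/np.linalg.norm(B-A)+(F[3]-F[0])/np.linalg.norm(F[3]-F[0]));d/=np.linalg.norm(d);n=np.array([d[1],-d[0]])
if n[0]<0:n=-n
print("yaw of closing",np.degrees(np.arctan2(n[1],n[0])))
nc=np.mean([A@n,B@n]);nf=np.mean([p@n for p in F]);print("width",nf-nc)
t0=(F[0]@d+F[1]@d)/2; tc=(A@d+B@d)/2
print("grip",n*(nf+nc)/2+d*t0,"offset",t0-tc,"body mid",n*(nf+nc)/2+d*tc)
g=n*(nf+nc)/2+d*t0
print(delta([*g,.0],np.degrees(np.arctan2(n[1],n[0]))))
E
```

```text
conn [ 0.4199 -0.2807] [ 0.3931 -0.1888] 0.09573247439918738 16.246175152017823
far [ 0.4707 -0.2512] [ 0.4505 -0.176 ] 0.07778652281035384 15.030468641878128
lobe [ 0.4707 -0.2512] [ 0.4641 -0.2251] 0.026890975515652497 14.207885832285504
ends [ 0.4512 -0.2727] [ 0.4499 -0.1735]
yaw of closing 15.638321896947973
width 0.05769810600761349
grip [ 0.4396 -0.2459] offset -0.019651601159308196 body mid [ 0.4343 -0.227 ]
[-0.0511 -0.0183  0.251   0.0056  0.0233 87.4665]
```

>>> step_arm(
  commands=[
    [-0.01, -0.016, 0.03, 0, 0, 8.5, 1],
    [-0.015, -0.016, 0.06, 0, 0, 17, 1],
    [-0.02, -0.016, 0.08, 0, 0, 25.5, 1],
    [-0.025, -0.016, 0.1, 0, 0, 34, 1],
    [-0.03, -0.016, 0.12, 0, 0, 42.5, 1],
    [-0.035, -0.016, 0.14, 0, 0, 51, 1],
    [-0.04, -0.016, 0.16, 0, 0, 59.5, 1],
    [-0.045, -0.016, 0.18, 0, 0, 68, 1],
    [-0.051, -0.016, 0.19, 0, 0, 76.5, 1],
    [-0.051, -0.016, 0.2, 0, 0, 85, 1],
    [-0.051, -0.016, 0.21, 0, 0, 87.5, 1],
    [-0.051, -0.016, 0.22, 0, 0, 87.5, 1],
    [-0.051, -0.016, 0.235, 0, 0, 87.5, 1],
    [-0.051, -0.016, 0.243, 0, 0, 87.5, 1],
    [-0.051, -0.016, 0.2485, 0, 0, 87.5, 1],
    [-0.051, -0.016, 0.2485, 0, 0, 87.5, 1],
  ],
)

```text
time: 5.75
position: [0.4386, -0.2448, 0.0017]
tool_rot: [[-0.268, 0.964, -0.001], [0.964, 0.268, 0.001], [0.001, -0.0, -1.0]]
contact_force: [-0.1, 0.1, -0.3]
width: 0.999
gripper_force: 0.0
```

```bash
python3 - <<'E'
from h import *
np.set_printoptions(precision=4,suppress=True)
st=manip.read_state();R=np.array(st["tool_rot"]);print(st["position"],st["contact_force"],np.degrees(np.arctan2(R[1,1],R[0,1])),st["joint_positions"])
E
```

```text
[ 0.4386 -0.2448  0.0017] [-0.1051  0.13   -0.3038] 15.525784245065077 [-0.7319  0.7484  1.8874 -0.      0.5066 -1.0029]
```

Now close on the board and lift.

>>> step_arm(
  commands=[
    [0, 0, 0, 0, 0, 0, 0.6],
    [0, 0, 0, 0, 0, 0, 0.55],
    [0, 0, 0, 0, 0, 0, 0.5],
    [0, 0, 0, 0, 0, 0, 0.5],
    [0, 0, 0, 0, 0, 0, 0.5],
    [0, 0, 0, 0, 0, 0, 0.5],
    [0, 0, -0.01, 0, 0, 0, 0.5],
    [0, 0, -0.03, 0, 0, 0, 0.5],
    [0, 0, -0.06, 0, 0, 0, 0.5],
  ],
  squeeze=25,
)

```text
time: 6.65
position: [0.4377, -0.2444, 0.062]
tool_rot: [[-0.267, 0.964, -0.003], [0.964, 0.267, 0.002], [0.003, -0.002, -1.0]]
contact_force: [-0.2, -0.6, -0.1]
width: 0.651
gripper_force: 25.0
```

```bash
python3 - <<'E'
from h import *
np.set_printoptions(precision=4,suppress=True)
s,T=snap("wrist","w3.png")
P=np.array([.41,-.28,.07]);u,v=map(int,proj(s,T,manip.read_state()["position"])[0]);print(u,v)
a=s["color"][max(v-110,0):v+90,max(u-130,0):u+130,::-1];cv2.imwrite("pics/w3c.png",cv2.resize(a,None,fx=2.5,fy=2.5))
print(delta([.36,-.28,.2],16),delta([.36,-.28,.2],102.7))
E
```

```text
325 254
[-0.0118 -0.0858 -0.1337  0.1558  0.2453 -0.4966] [ -0.0118  -0.0858  -0.1337  -0.0607   0.3148 -87.1964]
```

View pics/w3c.png

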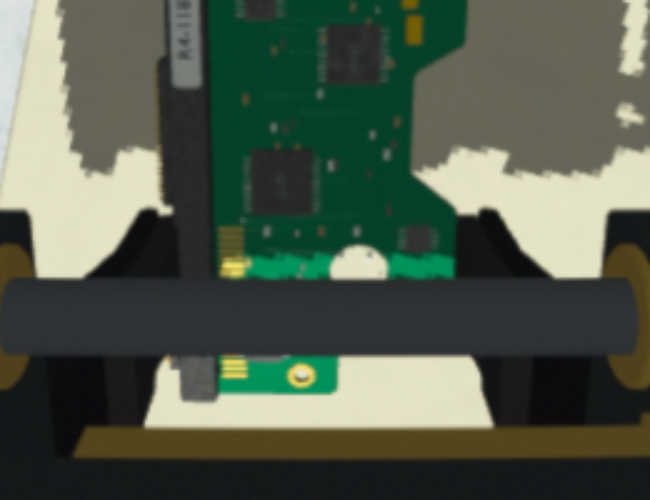

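Board is held squarely at 56.6 mm. Now rotate, cross on the robot's side, then go over the drawer.

```bash
python3 - <<'E'
from h import *
print(delta([.38,-.26,.22],102.7),delta([.385,.2,.25],102.7),delta([.495,.291,.15],102.7))
E
```

```text
[ 2.00000e-03 -6.11000e-02 -1.53600e-01 -6.07000e-02  3.14800e-01
 -8.71964e+01] [ 4.43800e-01  6.67000e-02 -1.85200e-01 -6.07000e-02  3.14800e-01
 -8.71964e+01] [ 5.02600e-01  1.96800e-01 -8.51000e-02 -6.07000e-02  3.14800e-01
 -8.71964e+01]
```

>>> step_arm(
  commands=[
    [0.002, -0.061, -0.1, 0, 0, -8.5, 0.5],
    [0.002, -0.061, -0.154, 0, 0, -17, 0.5],
    [0.002, -0.061, -0.154, 0, 0, -25.5, 0.5],
    [0.002, -0.061, -0.154, 0, 0, -34, 0.5],
    [0.002, -0.061, -0.154, 0, 0, -42.5, 0.5],
    [0.002, -0.061, -0.154, 0, 0, -51, 0.5],
    [0.002, -0.061, -0.154, 0, 0, -59.5, 0.5],
    [0.002, -0.061, -0.154, 0, 0, -68, 0.5],
    [0.002, -0.061, -0.154, 0, 0, -76.5, 0.5],
    [0.002, -0.061, -0.154, 0, 0, -87.2, 0.5],
    [0.002, -0.061, -0.154, 0, 0, -87.2, 0.5],
    [0.444, 0.067, -0.185, 0, 0, -87.2, 0.5],
    [0.444, 0.067, -0.185, 0, 0, -87.2, 0.5],
    [0.444, 0.067, -0.185, 0, 0, -87.2, 0.5],
    [0.444, 0.067, -0.185, 0, 0, -87.2, 0.5],
    [0.444, 0.067, -0.185, 0, 0, -87.2, 0.5],
    [0.444, 0.067, -0.185, 0, 0, -87.2, 0.5],
    [0.444, 0.067, -0.185, 0, 0, -87.2, 0.5],
    [0.444, 0.067, -0.185, 0, 0, -87.2, 0.5],
    [0.444, 0.067, -0.185, 0, 0, -87.2, 0.5],
  ],
)

```text
time: 8.7
position: [0.3838, 0.1915, 0.247]
tool_rot: [[-0.976, -0.22, 0.001], [-0.22, 0.976, -0.0], [-0.001, -0.0, -1.0]]
contact_force: [1.9, 0.2, -1.1]
width: 0.648
gripper_force: 25.0
```

```bash
python3 - <<'E'
from h import *
st=manip.read_state();print(st["position"],st["width"],np.abs(st["qvel"]).max(),delta([.495,.291,.15],102.7),delta([.495,.291,.0195],102.7))
E
```

```text
[0.38377272 0.19145536 0.24699515] 0.6476602709793915 1.2170083537242653 [-0.1303  0.0727  0.0971 -0.0124  0.0498  0.0002] [-1.302e-01  7.270e-02  2.276e-01 -1.240e-02  4.980e-02  2.000e-04]
```

>>> step_arm(
  commands=[
    [-0.127, 0.065, 0.08, 0, 0, 0, 0.5],
    [-0.127, 0.065, 0.09, 0, 0, 0, 0.5],
    [-0.127, 0.065, 0.1, 0, 0, 0, 0.5],
    [-0.127, 0.065, 0.1, 0, 0, 0, 0.5],
    [-0.127, 0.065, 0.1, 0, 0, 0, 0.5],
    [-0.127, 0.065, 0.1, 0, 0, 0, 0.5],
  ],
)

```text
time: 9.3
position: [0.4931, 0.2804, 0.1461]
tool_rot: [[-0.975, -0.22, -0.002], [-0.22, 0.975, -0.001], [0.002, -0.0, -1.0]]
contact_force: [-1.0, -0.2, -0.8]
width: 0.651
gripper_force: 25.0
```

```bash
python3 - <<'E'
from h import *
st=manip.read_state();print(st["position"],st["width"],np.abs(st["qvel"]).max(),delta([.495,.291,.0195],102.7))
E
```

```text
[0.49314655 0.28038521 0.14606709] 0.6513756151902417 0.03885857265143429 [-0.0044  0.01    0.1266 -0.0239 -0.1342  0.01  ]
```

>>> step_arm(
  commands=[
    [-0.0044, 0.01, 0, 0, 0, 0, 0.5],
    [-0.0044, 0.01, 0.03, 0, 0, 0, 0.5],
    [-0.0044, 0.01, 0.06, 0, 0, 0, 0.5],
    [-0.0044, 0.01, 0.09, 0, 0, 0, 0.5],
    [-0.0044, 0.01, 0.11, 0, 0, 0, 0.5],
    [-0.0044, 0.01, 0.12, 0, 0, 0, 0.5],
    [-0.0044, 0.01, 0.123, 0, 0, 0, 0.5],
    [-0.0044, 0.01, 0.125, 0, 0, 0, 0.5],
    [-0.0044, 0.01, 0.1255, 0, 0, 0, 0.5],
    [-0.0044, 0.01, 0.1255, 0, 0, 0, 0.5],
  ],
)

```text
time: 10.3
position: [0.497, 0.2917, 0.0218]
tool_rot: [[-0.976, -0.22, 0.002], [-0.22, 0.976, 0.001], [-0.002, 0.0, -1.0]]
contact_force: [-0.1, -0.3, -0.2]
width: 0.651
gripper_force: 25.0
```

>>> step_arm(
  commands=[
    [0, 0, 0.0015, 0, 0, 0, 0.5],
    [0, 0, 0.0025, 0, 0, 0, 0.5],
    [0, 0, 0.0025, 0, 0, 0, 0.5],
  ],
)

```text
time: 10.6
position: [0.4966, 0.2916, 0.0188]
tool_rot: [[-0.976, -0.22, 0.001], [-0.22, 0.976, 0.0], [-0.001, 0.0, -1.0]]
contact_force: [-0.2, -1.1, 3.4]
width: 0.651
gripper_force: 25.0
```

>>> step_arm(
  commands=[
    [0, 0, 0, 0, 0, 0, 0.75],
    [0, 0, 0, 0, 0, 0, 0.85],
    [0, 0, 0, 0, 0, 0, 0.85],
    [0, 0, -0.01, 0, 0, 0, 0.85],
    [0, 0, -0.04, 0, 0, 0, 0.85],
    [0, 0, -0.09, 0, 0, 0, 0.85],
    [0.02, 0, -0.14, 0, 0, 0, 0.85],
    [0.07, 0, -0.16, 0, 0, 0, 0.5],
    [0.12, 0, -0.16, 0, 0, 0, 0],
    [0.145, 0, -0.16, 0, 0, 0, 0],
    [0.145, 0, -0.16, 0, 0, 0, 0],
    [0.145, 0, -0.16, 0, 0, 0, 0],
  ],
  squeeze=25,
)

```text
time: 11.8
position: [0.3551, 0.2598, 0.1792]
tool_rot: [[-0.975, -0.22, 0.002], [-0.22, 0.975, 0.001], [-0.002, 0.0, -1.0]]
contact_force: [0.6, 0.0, -0.1]
width: 0.479
gripper_force: 0.0
```

```bash
python3 - <<'E'
from h import *
np.set_printoptions(precision=4,suppress=True)
print(manip.read_state()["position"])
s,T=snap("wrist","w4.png");cs,Ts=snap("top")
for d in manip.boxes_of("drawer_pull","wrist")[:2]: print("pull",d,ray(s,T,d["uv"],.056))
for d in manip.boxes_of("board","wrist")[:2]: print("board",d,ray(s,T,d["uv"],.022))
ax=np.array([.9754,.2193])
f=np.array([.4873,.2895]);p=f-.097*ax
print(delta([*(p-.025*ax),.036],102.7),delta([*(p+.110*ax),.036],102.7))
E
```

```text
[0.3551 0.2598 0.1792]
pull {'uv': [325.3, 246.6], 'score': 0.62} [0.406  0.2744 0.056 ]
board {'uv': [317.6, 302.6], 'score': 0.79} [0.4868 0.2846 0.022 ]
[-0.0118  0.      0.1424  0.0133  0.0924 -0.0469] [-0.1467  0.0001  0.1427  0.0133  0.0924 -0.0469]
```

View pics/w4.png

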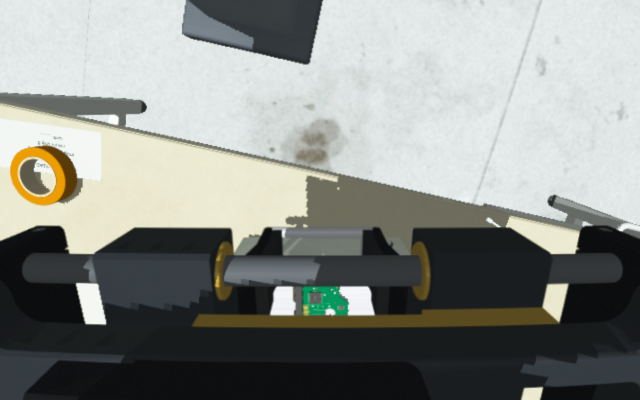

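>>> step_arm(
  commands=[
    [0, 0, 0.03, 0, 0, 0, 0],
    [0, 0, 0.07, 0, 0, 0, 0],
    [0, 0, 0.11, 0, 0, 0, 0],
    [0, 0, 0.138, 0, 0, 0, 0],
    [0, 0, 0.143, 0, 0, 0, 0],
    [-0.008, 0, 0.143, 0, 0, 0, 0],
    [-0.015, 0, 0.143, 0, 0, 0, 0],
    [-0.025, 0, 0.143, 0, 0, 0, 0],
    [-0.035, 0, 0.143, 0, 0, 0, 0],
    [-0.045, 0, 0.143, 0, 0, 0, 0],
    [-0.057, 0, 0.143, 0, 0, 0, 0],
    [-0.069, 0, 0.143, 0, 0, 0, 0],
    [-0.081, 0, 0.143, 0, 0, 0, 0],
    [-0.093, 0, 0.143, 0, 0, 0, 0],
    [-0.105, 0, 0.143, 0, 0, 0, 0],
    [-0.117, 0, 0.143, 0, 0, 0, 0],
    [-0.129, 0, 0.143, 0, 0, 0, 0],
    [-0.136, 0, 0.143, 0, 0, 0, 0],
    [-0.14, 0, 0.143, 0, 0, 0, 0],
    [-0.14, 0, 0.143, 0, 0, 0, 0],
  ],
)

```text
time: 14.0
position: [0.4927, 0.2906, 0.0353]
tool_rot: [[-0.976, -0.219, 0.002], [-0.219, 0.976, 0.001], [-0.002, 0.0, -1.0]]
contact_force: [-0.7, -0.2, 0.9]
width: 0.002
gripper_force: 0.0
```

>>> step_arm(
  commands=[
    [-0.002, 0, 0, 0, 0, 0, 0],
    [-0.004, 0, 0, 0, 0, 0, 0],
    [-0.006, 0, 0, 0, 0, 0, 0],
  ],
)

```text
time: 14.3
position: [0.4943, 0.291, 0.0351]
tool_rot: [[-0.976, -0.22, -0.006], [-0.22, 0.976, -0.002], [0.007, -0.0, -1.0]]
contact_force: [-8.4, -1.4, 6.3]
width: 0.007
gripper_force: 4.0
```

>>> step_arm(
  commands=[
    [-0.002, 0, 0, 0, 0, 0, 0],
    [-0.004, 0, 0, 0, 0, 0, 0],
  ],
)

```text
time: 14.5
position: [0.4943, 0.291, 0.0349]
tool_rot: [[-0.975, -0.22, -0.014], [-0.22, 0.976, -0.004], [0.015, -0.001, -1.0]]
contact_force: [-13.5, -2.6, 9.6]
width: 0.008
gripper_force: 6.9
```

The drawer is stalled at about 14 N, so it's at its stop. Retreat, then look down on the valve.

>>> step_arm(
  commands=[
    [0.01, 0, 0, 0, 0, 0, 0],
    [0.025, 0, -0.01, 0, 0, 0, 0],
    [0.03, 0, -0.06, 0, 0, 0, 0],
    [0.03, 0, -0.11, 0, 0, 0, 0.4],
    [0.03, 0, -0.16, 0, 0, 0, 0.6],
    [0.02, 0, -0.21, 0, 0, 0, 0.6],
    [0, 0, -0.26, 0, 0, 0, 0.6],
    [-0.04, 0, -0.31, 0, 0, 0, 0.6],
    [-0.08, 0, -0.34, 0, 0, 0, 0.6],
    [-0.11, 0, -0.34, 0, 0, 0, 0.6],
    [-0.11, 0, -0.34, 0, 0, 0, 0.6],
    [-0.11, 0, -0.34, 0, 0, 0, 0.6],
  ],
)

```text
time: 15.7
position: [0.6092, 0.3166, 0.3744]
tool_rot: [[-0.976, -0.219, -0.0], [-0.219, 0.976, -0.0], [0.0, -0.0, -1.0]]
contact_force: [-0.2, 0.7, -1.1]
width: 0.591
gripper_force: 0.0
```

```bash
python3 - <<'E'
from h import *
np.set_printoptions(precision=4,suppress=True)
st=manip.read_state();print(st["position"],st["tool_rot"],st["joint_positions"])
s,T=snap("wrist","w5.png");np.savez("w5.npz",T=T,K=s["camera_matrix"],d=s["dist_coeffs"])
for n,z in [("crank_handle",.17),("crank_grip",.166),("purge_wheel",.146),("drawer_pull",.056)]:
    for d in manip.boxes_of(n,"wrist")[:2]: print(n,np.array(d["uv"]),round(d["score"],2),ray(s,T,d["uv"],z))
print(proj(s,T,[[.5966,.314,.146]]))
x0,y0=250,60
a=s["color"][y0:y0+160,x0:x0+150,::-1];a=cv2.resize(a,None,fx=3.7,fy=3.7,interpolation=cv2.INTER_CUBIC)
for i in range(0,150,10): cv2.putText(a,str(i+x0),(int(i*3.7),10),0,.32,(0,0,255))
for i in range(0,160,10): cv2.putText(a,str(i+y0),(0,int(i*3.7)+4),0,.32,(0,0,255))
cv2.imwrite("pics/w5c.png",a)
E
```

```text
[0.6092 0.3166 0.3744] [[-0.9757 -0.219  -0.    ]
 [-0.219   0.9757 -0.    ]
 [ 0.     -0.     -1.    ]] [ 0.3168  0.5048  1.0531 -0.      1.5838 -1.4747]
crank_handle [305.6 136.2] 0.67 [0.5712 0.2897 0.17  ]
crank_handle [322.2 102.3] 0.36 [0.5322 0.2995 0.17  ]
crank_grip [320.5 157.6] 0.57 [0.5912 0.3109 0.166 ]
purge_wheel [318.8 156.6] 0.58 [0.5931 0.3092 0.146 ]
drawer_pull [323.4 103.2] 0.74 [0.53   0.3011 0.056 ]
[[322.1323 160.3371]]
```

View pics/w5c.png

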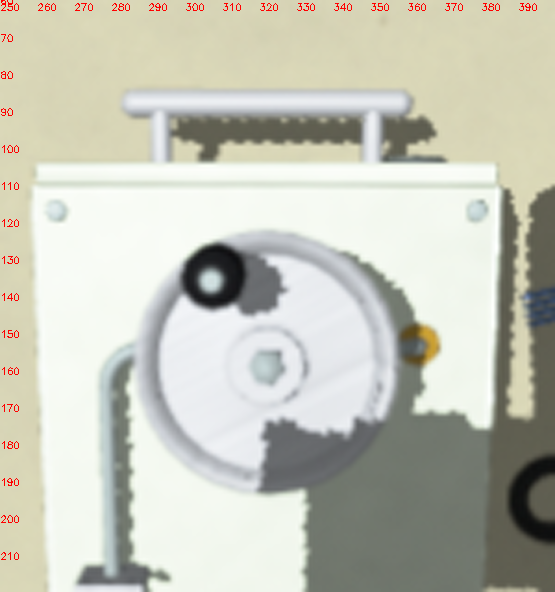

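Drawer panel is flush with the case, so it is shut. Wheel rim centre is at px (322,158), handle top at (307.6,134.9).

```bash
python3 - <<'E'
from h import *
np.set_printoptions(precision=4,suppress=True)
f=np.load("w5.npz");s={"camera_matrix":f["K"],"dist_coeffs":f["d"]};T=f["T"]
c=ray(s,T,(321.9,157.8),.1455);h=ray(s,T,(307.4,135.2),.191)
# wheel diameter check
print(np.linalg.norm(ray(s,T,(286,157.8),.1455)-ray(s,T,(358,157.8),.1455)))
# back edge and case corners
print("case",ray(s,T,(259.3,109),.085),ray(s,T,(384,109),.085))
for cc in [c[:2],np.array([.5966,.314])]:
    d=h[:2]-cc;print(cc,h[:2],np.linalg.norm(d),np.degrees(np.arctan2(d[1],d[0])))
a=ray(s,T,(259.3,109),.085);b=ray(s,T,(384,109),.085);m=(a+b)/2
print("valve from case", m[:2]+.057*np.array([.9754,.2193]))
E
```

```text
0.0855647045447382
case [0.5564 0.2196 0.085 ] [0.5201 0.3812 0.085 ]
[0.5938 0.3131] [0.5682 0.2919] 0.033236091518481586 -140.44340370312577
[0.5966 0.314 ] [0.5682 0.2919] 0.03601426254342418 -142.18143010444822
valve from case [0.5939 0.3129]
```

```bash
python3 - <<'E'
from h import *
print(delta([.5678,.2915,.21],102.7),delta([.5678,.2915,.1555],102.7))
E
```

```text
[ 0.0439 -0.0158  0.165  -0.0067 -0.0669  0.0057] [ 0.0438 -0.0158  0.2195 -0.0067 -0.0669  0.0057]
```

>>> step_arm(
  commands=[
    [0.044, -0.016, 0, 0, 0, 0, 0.6],
    [0.044, -0.016, 0.04, 0, 0, 0, 0.6],
    [0.044, -0.016, 0.085, 0, 0, 0, 0.6],
    [0.044, -0.016, 0.13, 0, 0, 0, 0.6],
    [0.044, -0.016, 0.16, 0, 0, 0, 0.6],
    [0.044, -0.016, 0.185, 0, 0, 0, 0.6],
    [0.044, -0.016, 0.205, 0, 0, 0, 0.6],
    [0.044, -0.016, 0.2195, 0, 0, 0, 0.6],
    [0.044, -0.016, 0.2195, 0, 0, 0, 0.6],
    [0.044, -0.016, 0.2195, 0, 0, 0, 0.6],
  ],
)

```text
time: 16.95
position: [0.5693, 0.2916, 0.1564]
tool_rot: [[-0.976, -0.22, 0.001], [-0.22, 0.976, 0.0], [-0.001, 0.0, -1.0]]
contact_force: [-0.1, 1.0, -0.2]
width: 0.598
gripper_force: 0.0
```

>>> step_arm(
  commands=[
    [0, 0, 0, 0, 0, 0, 0.4],
    [0, 0, 0, 0, 0, 0, 0.25],
    [0, 0, 0, 0, 0, 0, 0.15],
    [0, 0, 0, 0, 0, 0, 0.15],
    [0, 0, 0, 0, 0, 0, 0.15],
    [0, 0, 0, 0, 0, 0, 0.15],
  ],
  squeeze=20,
)

```text
time: 17.55
position: [0.5691, 0.2914, 0.1559]
tool_rot: [[-0.976, -0.22, 0.0], [-0.22, 0.976, 0.0], [-0.0, -0.0, -1.0]]
contact_force: [-0.5, 0.2, 1.6]
width: 0.207
gripper_force: 20.0
```

```bash
cat >> h.py <<'E'
def arc(a0,dirdeg,n,z=True,rho=.034,yaw=102.7,extra=(0,0)):
    R=down(yaw);o=[]
    for k in range(1,n+1):
        a=np.radians(a0+dirdeg*k);b=np.radians(a0)
        w=np.array([rho*(np.cos(a)-np.cos(b))+extra[0],rho*(np.sin(a)-np.sin(b))+extra[1],.0015*dirdeg*k/360])
        o.append([*(R.T@w).round(4),0,0,0,0.15])
    print([[round(float(x),4) for x in r] for r in o])
E
python3 -c "
from h import *
arc(-139.5,-9,6)"
```

```text
[[0.0021, 0.0049, 0.0, 0.0, 0.0, 0.0, 0.15], [0.0034, 0.0101, 0.0001, 0.0, 0.0, 0.0, 0.15], [0.0039, 0.0154, 0.0001, 0.0, 0.0, 0.0, 0.15], [0.0036, 0.0207, 0.0001, 0.0, 0.0, 0.0, 0.15], [0.0024, 0.0259, 0.0002, 0.0, 0.0, 0.0, 0.15], [0.0004, 0.0309, 0.0002, 0.0, 0.0, 0.0, 0.15]]
```

>>> step_arm(
  commands=[
    [0.0021, 0.0049, 0, 0, 0, 0, 0.15],
    [0.0034, 0.0101, 0.0001, 0, 0, 0, 0.15],
    [0.0039, 0.0154, 0.0001, 0, 0, 0, 0.15],
    [0.0036, 0.0207, 0.0001, 0, 0, 0, 0.15],
    [0.0024, 0.0259, 0.0002, 0, 0, 0, 0.15],
    [0.0004, 0.0309, 0.0002, 0, 0, 0, 0.15],
  ],
  squeeze=30,
)

```text
time: 18.15
position: [0.5623, 0.3217, 0.1557]
tool_rot: [[-0.976, -0.22, 0.001], [-0.22, 0.976, -0.001], [-0.001, -0.001, -1.0]]
contact_force: [2.6, -4.7, 1.2]
width: 0.202
gripper_force: 30.0
```

```bash
python3 -c "
from h import *
p=manip.read_state();d=np.array(p['position'])[:2]-[.5941,.3131];print(d,np.hypot(*d),np.degrees(np.arctan2(d[1],d[0])),p['contact_force'])
arc(-193.5,-9,6)"
```

```text
[-0.03182964  0.00863074] 0.032979024379485224 164.82880069958705 [ 2.64436169 -4.69142554  1.1632851 ]
[[-0.0027, 0.0046, 0.0, 0.0, 0.0, 0.0, 0.15], [-0.0061, 0.0087, 0.0001, 0.0, 0.0, 0.0, 0.15], [-0.0101, 0.0122, 0.0001, 0.0, 0.0, 0.0, 0.15], [-0.0146, 0.0151, 0.0001, 0.0, 0.0, 0.0, 0.15], [-0.0195, 0.0172, 0.0002, 0.0, 0.0, 0.0, 0.15], [-0.0247, 0.0185, 0.0002, 0.0, 0.0, 0.0, 0.15]]
```

>>> step_arm(
  commands=[
    [-0.0027, 0.0046, 0, 0, 0, 0, 0.15],
    [-0.0061, 0.0087, 0.0001, 0, 0, 0, 0.15],
    [-0.0101, 0.0122, 0.0001, 0, 0, 0, 0.15],
    [-0.0146, 0.0151, 0.0001, 0, 0, 0, 0.15],
    [-0.0195, 0.0172, 0.0002, 0, 0, 0, 0.15],
  ],
)

```text
time: 18.65
position: [0.5764, 0.3417, 0.1553]
tool_rot: [[-0.975, -0.22, -0.002], [-0.22, 0.975, -0.003], [0.003, -0.002, -1.0]]
contact_force: [0.3, -6.8, 3.9]
width: 0.204
gripper_force: 30.0
```

```bash
cat >> h.py <<'E'
def ang(c=(.5945,.3131)):
    p=manip.read_state();d=np.array(p['position'])[:2]-c;t=np.array([-d[1],d[0]])/np.hypot(*d);F=np.array(p['contact_force'][:2])
    print("pos",p['position'],"r",np.hypot(*d),"ang",np.degrees(np.arctan2(d[1],d[0])),"Ftan(ccw+)",F@t,"Frad",F@d/np.hypot(*d),p['time'],"w",p['width'])
E
python3 -c "
from h import *
ang()
arc(-238.5,-9,3)"
```

```text
pos [0.57641534 0.34174422 0.15528988] r 0.033875452826180055 ang 122.26644977536708 Ftan(ccw+) 3.3474910189200937 Frad -5.918952119349586 18.65 w 0.20426590096691233
[[-0.0052, 0.0013, 0.0, 0.0, 0.0, 0.0, 0.15], [-0.0105, 0.0018, 0.0001, 0.0, 0.0, 0.0, 0.15], [-0.0158, 0.0015, 0.0001, 0.0, 0.0, 0.0, 0.15]]
```

```bash
python3 -c "
from h import *
arc(-238.5,-9,3,extra=(.0006,-.001))"
```

```text
[[-0.0055, 0.0002, 0.0, 0.0, 0.0, 0.0, 0.15], [-0.0108, 0.0007, 0.0001, 0.0, 0.0, 0.0, 0.15], [-0.0162, 0.0004, 0.0001, 0.0, 0.0, 0.0, 0.15]]
```

>>> step_arm(
  commands=[
    [-0.0055, 0.0002, 0, 0, 0, 0, 0.15],
    [-0.0108, 0.0007, 0.0001, 0, 0, 0, 0.15],
    [-0.0162, 0.0004, 0.0001, 0, 0, 0, 0.15],
  ],
)

```text
time: 18.95
position: [0.5916, 0.3471, 0.1552]
tool_rot: [[-0.976, -0.22, -0.003], [-0.22, 0.976, 0.0], [0.003, 0.001, -1.0]]
contact_force: [-3.5, -2.8, 4.6]
width: 0.209
gripper_force: 30.0
```

```bash
python3 -c "
from h import *
ang()
arc(-265.5,-9,4)"
```

```text
pos [0.59157267 0.34710959 0.15523807] r 0.034135342282775684 ang 94.91953884036535 Ftan(ccw+) 3.7263341325908987 Frad -2.481760317918261 18.95 w 0.20896935418644574
[[-0.0052, -0.0012, 0.0, 0.0, 0.0, 0.0, 0.15], [-0.0102, -0.0031, 0.0001, 0.0, 0.0, 0.0, 0.15], [-0.0147, -0.0059, 0.0001, 0.0, 0.0, 0.0, 0.15], [-0.0189, -0.0093, 0.0001, 0.0, 0.0, 0.0, 0.15]]
```

>>> step_arm(
  commands=[
    [-0.0052, -0.0012, 0, 0, 0, 0, 0.15],
    [-0.0102, -0.0031, 0, 0, 0, 0, 0.15],
    [-0.0147, -0.0059, 0, 0, 0, 0, 0.15],
    [-0.0189, -0.0093, 0, 0, 0, 0, 0.15],
  ],
)

```text
time: 19.35
position: [0.6133, 0.3422, 0.1551]
tool_rot: [[-0.976, -0.22, -0.001], [-0.22, 0.976, 0.001], [0.001, 0.002, -1.0]]
contact_force: [-3.8, 1.0, 2.5]
width: 0.208
gripper_force: 30.0
```

```bash
python3 -c "
from h import *
ang()
arc(-301.5,-9,4)"
```

```text
pos [0.61331871 0.34224828 0.15511041] r 0.03469533544774141 ang 57.15290444741522 Ftan(ccw+) 3.7452513747354743 Frad -1.2558482110885039 19.35 w 0.20788412218516533
[[-0.0035, -0.004, 0.0, 0.0, 0.0, 0.0, 0.15], [-0.0064, -0.0085, 0.0001, 0.0, 0.0, 0.0, 0.15], [-0.0085, -0.0134, 0.0001, 0.0, 0.0, 0.0, 0.15], [-0.0098, -0.0186, 0.0001, 0.0, 0.0, 0.0, 0.15]]
```

>>> step_arm(
  commands=[
    [-0.0035, -0.004, 0, 0, 0, 0, 0.15],
    [-0.0064, -0.0085, 0.0001, 0, 0, 0, 0.15],
    [-0.0085, -0.0134, 0.0001, 0, 0, 0, 0.15],
    [-0.0098, -0.0186, 0.0001, 0, 0, 0, 0.15],
  ],
)

```text
time: 19.75
position: [0.6272, 0.3257, 0.155]
tool_rot: [[-0.976, -0.219, -0.0], [-0.219, 0.976, 0.001], [-0.0, 0.001, -1.0]]
contact_force: [-4.3, 1.9, 1.3]
width: 0.207
gripper_force: 30.0
```

```bash
python3 -c "
from h import *
ang()
arc(-337.5,-9,4)"
```

```text
pos [0.62721555 0.32572913 0.15499379] r 0.03506853481100951 ang 21.108005297424093 Ftan(ccw+) 3.3561340301379463 Frad -3.3434610694800644 19.75 w 0.206763923899865
[[-0.0005, -0.0053, 0.0, 0.0, 0.0, 0.0, 0.15], [-0.0001, -0.0106, 0.0001, 0.0, 0.0, 0.0, 0.15], [0.001, -0.0158, 0.0001, 0.0, 0.0, 0.0, 0.15], [0.003, -0.0208, 0.0001, 0.0, 0.0, 0.0, 0.15]]
```

>>> step_arm(
  commands=[
    [-0.0005, -0.0053, 0, 0, 0, 0, 0.15],
    [0, -0.0106, 0.0001, 0, 0, 0, 0.15],
    [0.001, -0.0158, 0.0001, 0, 0, 0, 0.15],
  ],
)

```text
time: 20.05
position: [0.629, 0.3178, 0.1553]
tool_rot: [[-0.976, -0.217, 0.001], [-0.217, 0.976, 0.017], [-0.005, 0.017, -1.0]]
contact_force: [-4.9, 26.4, -1.6]
width: 0.203
gripper_force: 30.1
```

```bash
python3 -c "
from h import *
ang()
arc(-364.5,-6,3)"
```

```text
pos [0.62903081 0.317815   0.15534659] r 0.034851228289691595 ang 7.775348899160805 Ftan(ccw+) 26.853711422684928 Frad -1.236115434217439 20.05 w 0.2029863081966569
[[0.0012, -0.0033, 0.0, 0.0, 0.0, 0.0, 0.15], [0.0028, -0.0065, 0.0001, 0.0, 0.0, 0.0, 0.15], [0.0047, -0.0095, 0.0001, 0.0, 0.0, 0.0, 0.15]]
```

The stop is reached (27 N tangential at about 7.8°). I'll relax the command to near zero load so I can read the stop angle without strain.

>>> step_arm(
  commands=[
    [-0.001, 0.004, 0, 0, 0, 0, 0.15],
    [-0.0013, 0.0062, 0, 0, 0, 0, 0.15],
    [-0.0013, 0.0062, 0, 0, 0, 0, 0.15],
  ],
)

```text
time: 20.35
position: [0.629, 0.3196, 0.155]
tool_rot: [[-0.976, -0.22, 0.0], [-0.22, 0.976, 0.006], [-0.002, 0.006, -1.0]]
contact_force: [-3.5, 8.0, 1.2]
width: 0.206
gripper_force: 30.0
```

```bash
python3 -c "
from h import *
ang();ang((.595,.3131));print(manip.read_state()['tool_rot'])
arc(8.6,18,20)"
```

```text
pos [0.62896029 0.31957312 0.15504855] r 0.035062980875107515 ang 10.638630606077111 Ftan(ccw+) 8.468109584575064 Frad -1.9295719029614042 20.35 w 0.20595627913550774
pos [0.62896029 0.31957312 0.15504855] r 0.034571698555976665 ang 10.791611483867841 Ftan(ccw+) 8.473231389457643 Frad -1.9069550298262994 20.35 w 0.20595627913550774
[[-9.75552876e-01 -2.19764608e-01  3.21197902e-04]
 [-2.19759128e-01  9.75537007e-01  5.78564359e-03]
 [-1.58482013e-03  5.57361508e-03 -9.99983211e-01]]
[[0.0009, 0.0106, -0.0001, 0.0, 0.0, 0.0, 0.15], [0.005, 0.0204, -0.0001, 0.0, 0.0, 0.0, 0.15], [0.012, 0.0284, -0.0002, 0.0, 0.0, 0.0, 0.15], [0.0211, 0.0339, -0.0003, 0.0, 0.0, 0.0, 0.15], [0.0315, 0.0363, -0.0004, 0.0, 0.0, 0.0, 0.15], [0.0421, 0.0354, -0.0004, 0.0, 0.0, 0.0, 0.15], [0.0519, 0.0313, -0.0005, 0.0, 0.0, 0.0, 0.15], [0.0599, 0.0243, -0.0006, 0.0, 0.0, 0.0, 0.15], [0.0654, 0.0152, -0.0007, 0.0, 0.0, 0.0, 0.15], [0.0678, 0.0049, -0.0008, 0.0, 0.0, 0.0, 0.15], [0.0669, -0.0057, -0.0008, 0.0, 0.0, 0.0, 0.15], [0.0628, -0.0155, -0.0009, 0.0, 0.0, 0.0, 0.15], [0.0558, -0.0236, -0.001, 0.0, 0.0, 0.0, 0.15], [0.0467, -0.0291, -0.001, 0.0, 0.0, 0.0, 0.15], [0.0363, -0.0315, -0.0011, 0.0, 0.0, 0.0, 0.15], [0.0257, -0.0306, -0.0012, 0.0, 0.0, 0.0, 0.15], [0.0159, -0.0264, -0.0013, 0.0, 0.0, 0.0, 0.15], [0.0079, -0.0195, -0.0014, 0.0, 0.0, 0.0, 0.15], [0.0024, -0.0104, -0.0014, 0.0, 0.0, 0.0, 0.15], [-0.0, 0.0, -0.0015, 0.0, 0.0, 0.0, 0.15]]
```

>>> step_arm(
  commands=[
    [-0.0005, 0.0021, 0, 0, 0, 0, 0.15],
    [-0.0005, 0.0021, 0, 0, 0, 0, 0.15],
  ],
)

```text
time: 20.55
position: [0.629, 0.3199, 0.155]
tool_rot: [[-0.976, -0.22, -0.0], [-0.22, 0.976, 0.003], [-0.0, 0.003, -1.0]]
contact_force: [-4.0, 5.9, 0.6]
width: 0.204
gripper_force: 30.0
```

```bash
python3 -c "
from h import *
ang();print(np.array(manip.read_state()['tool_rot'])[:,2])"
```

```text
pos [0.6289798  0.31992712 0.15502081] r 0.035149195990933635 ang 11.199904723618298 Ftan(ccw+) 6.592406635491703 Frad -2.762127325755126 20.55 w 0.203715344307936
[-3.73670081e-04  2.67124152e-03 -9.99996362e-01]
```

Unloaded stop reference is x = 0.629, y = 0.3204. Now back off anticlockwise.

```bash
python3 -c "
from h import *
arc(12,18,10,extra=(-.0006,0))"
```

```text
[[0.0021, 0.0107, -0.0001, 0.0, 0.0, 0.0, 0.15], [0.0068, 0.0202, -0.0001, 0.0, 0.0, 0.0, 0.15], [0.0143, 0.0278, -0.0002, 0.0, 0.0, 0.0, 0.15], [0.0237, 0.0328, -0.0003, 0.0, 0.0, 0.0, 0.15], [0.0342, 0.0345, -0.0004, 0.0, 0.0, 0.0, 0.15], [0.0447, 0.033, -0.0004, 0.0, 0.0, 0.0, 0.15], [0.0542, 0.0283, -0.0005, 0.0, 0.0, 0.0, 0.15], [0.0618, 0.0209, -0.0006, 0.0, 0.0, 0.0, 0.15], [0.0668, 0.0114, -0.0007, 0.0, 0.0, 0.0, 0.15], [0.0686, 0.001, -0.0008, 0.0, 0.0, 0.0, 0.15]]
```

>>> step_arm(
  commands=[
    [0.0021, 0.0107, -0.0001, 0, 0, 0, 0.15],
    [0.0068, 0.0202, -0.0001, 0, 0, 0, 0.15],
    [0.0143, 0.0278, -0.0002, 0, 0, 0, 0.15],
    [0.0237, 0.0328, -0.0003, 0, 0, 0, 0.15],
    [0.0342, 0.0345, -0.0004, 0, 0, 0, 0.15],
    [0.0447, 0.033, -0.0004, 0, 0, 0, 0.15],
    [0.0542, 0.0283, -0.0005, 0, 0, 0, 0.15],
    [0.0618, 0.0209, -0.0006, 0, 0, 0, 0.15],
    [0.0668, 0.0114, -0.0007, 0, 0, 0, 0.15],
    [0.0686, 0.001, -0.0008, 0, 0, 0, 0.15],
  ],
)

```text
time: 21.55
position: [0.5619, 0.3066, 0.1559]
tool_rot: [[-0.976, -0.22, 0.001], [-0.22, 0.976, 0.004], [-0.002, 0.004, -1.0]]
contact_force: [1.1, 5.0, -3.7]
width: 0.203
gripper_force: 30.0
```

```bash
python3 -c "
from h import *
ang()
arc(192,18,10)"
```

```text
pos [0.56193634 0.30662997 0.15594206] r 0.03320019600138097 ang -168.7623244166258 Ftan(ccw+) -4.646871802414179 Frad -2.083887623808907 21.55 w 0.20263545299463165
[[-0.0015, -0.0105, -0.0001, 0.0, 0.0, 0.0, 0.15], [-0.0062, -0.0201, -0.0001, 0.0, 0.0, 0.0, 0.15], [-0.0137, -0.0277, -0.0002, 0.0, 0.0, 0.0, 0.15], [-0.0231, -0.0326, -0.0003, 0.0, 0.0, 0.0, 0.15], [-0.0336, -0.0344, -0.0004, 0.0, 0.0, 0.0, 0.15], [-0.0441, -0.0329, -0.0004, 0.0, 0.0, 0.0, 0.15], [-0.0536, -0.0282, -0.0005, 0.0, 0.0, 0.0, 0.15], [-0.0613, -0.0207, -0.0006, 0.0, 0.0, 0.0, 0.15], [-0.0662, -0.0113, -0.0007, 0.0, 0.0, 0.0, 0.15], [-0.068, -0.0008, -0.0008, 0.0, 0.0, 0.0, 0.15]]
```

Tracking is good (191.2° of 192°). Continuing for a full turn.

>>> step_arm(
  commands=[
    [-0.0015, -0.0105, -0.0001, 0, 0, 0, 0.15],
    [-0.0062, -0.0201, -0.0001, 0, 0, 0, 0.15],
    [-0.0137, -0.0277, -0.0002, 0, 0, 0, 0.15],
    [-0.0231, -0.0326, -0.0003, 0, 0, 0, 0.15],
    [-0.0336, -0.0344, -0.0004, 0, 0, 0, 0.15],
    [-0.0441, -0.0329, -0.0004, 0, 0, 0, 0.15],
    [-0.0536, -0.0282, -0.0005, 0, 0, 0, 0.15],
    [-0.0613, -0.0207, -0.0006, 0, 0, 0, 0.15],
    [-0.0662, -0.0113, -0.0007, 0, 0, 0, 0.15],
    [-0.068, -0.0008, -0.0008, 0, 0, 0, 0.15],
  ],
)

```text
time: 22.55
position: [0.6293, 0.3169, 0.1565]
tool_rot: [[-0.976, -0.219, 0.0], [-0.219, 0.976, -0.004], [0.001, -0.004, -1.0]]
contact_force: [-1.1, -5.3, 0.1]
width: 0.204
gripper_force: 30.0
```

>>> step_arm(
  commands=[
    [0.0015, 0.0105, -0.0001, 0, 0, 0, 0.15],
    [0.0062, 0.0201, -0.0001, 0, 0, 0, 0.15],
    [0.0137, 0.0277, -0.0002, 0, 0, 0, 0.15],
    [0.0231, 0.0326, -0.0003, 0, 0, 0, 0.15],
    [0.0336, 0.0344, -0.0004, 0, 0, 0, 0.15],
    [0.0441, 0.0329, -0.0004, 0, 0, 0, 0.15],
    [0.0536, 0.0282, -0.0005, 0, 0, 0, 0.15],
    [0.0613, 0.0207, -0.0006, 0, 0, 0, 0.15],
    [0.0662, 0.0113, -0.0007, 0, 0, 0, 0.15],
    [0.068, 0.0008, -0.0008, 0, 0, 0, 0.15],
  ],
)

```text
time: 23.55
position: [0.5618, 0.3062, 0.1575]
tool_rot: [[-0.976, -0.219, 0.002], [-0.219, 0.976, 0.005], [-0.003, 0.004, -1.0]]
contact_force: [5.8, 4.9, -6.3]
width: 0.209
gripper_force: 30.0
```

```bash
python3 -c "
from h import *
ang()"
```

```text
pos [0.56183352 0.30616804 0.15753709] r 0.03339387792367241 ang -168.0193199119954 Ftan(ccw+) -3.6334683543857276 Frad -6.670985640677147 23.55 w 0.2087370736662719
```

>>> step_arm(
  commands=[
    [-0.0023, -0.0107, 0, 0, 0, 0, 0.15],
    [-0.007, -0.0203, 0, 0, 0, 0, 0.15],
    [-0.0145, -0.0279, -0.0001, 0, 0, 0, 0.15],
    [-0.0239, -0.0328, -0.0002, 0, 0, 0, 0.15],
    [-0.0344, -0.0346, -0.0002, 0, 0, 0, 0.15],
    [-0.0449, -0.0331, -0.0003, 0, 0, 0, 0.15],
    [-0.0544, -0.0284, -0.0003, 0, 0, 0, 0.15],
    [-0.0616, -0.0209, -0.0004, 0, 0, 0, 0.15],
    [-0.0665, -0.0115, -0.0005, 0, 0, 0, 0.15],
    [-0.0683, -0.001, -0.0006, 0, 0, 0, 0.15],
    [-0.0683, -0.001, -0.0006, 0, 0, 0, 0.15],
  ],
)

```text
time: 24.65
position: [0.629, 0.3196, 0.158]
tool_rot: [[-0.975, -0.221, 0.0], [-0.221, 0.975, 0.0], [-0.0, 0.0, -1.0]]
contact_force: [-2.7, -0.8, 1.3]
width: 0.203
gripper_force: 30.0
```

```bash
python3 -c "
from h import *
ang();p=manip.read_state();print(p['position'][1]+.000095*p['contact_force'][1],p['contact_force'])"
```

```text
pos [0.62897289 0.31959646 0.15804003] r 0.03507968644426907 ang 10.672293182489478 Ftan(ccw+) -0.26386755169081566 Frad -2.8136084602589237 24.65 w 0.20291073119779546
0.31952232302614825 [-2.71607396 -0.78035946  1.26214414]
```

>>> step_arm(
  commands=[
    [-0.0002, 0.0018, 0, 0, 0, 0, 0.15],
    [-0.0002, 0.0018, 0, 0, 0, 0, 0.15],
    [-0.0002, 0.0018, 0, 0, 0, 0, 0.15],
  ],
)

```text
time: 24.95
position: [0.6288, 0.3201, 0.158]
tool_rot: [[-0.976, -0.219, -0.0], [-0.219, 0.976, 0.0], [0.0, 0.0, -1.0]]
contact_force: [-1.3, -2.1, 0.6]
width: 0.205
gripper_force: 30.0
```

```bash
python3 -c "
from h import *
ang();p=manip.read_state();print(p['position'][1]+.000095*p['contact_force'][1],p['contact_force'])"
```

```text
pos [0.62883148 0.32009127 0.15801169] r 0.0350361054600214 ang 11.510333499790766 Ftan(ccw+) -1.7859065044188305 Frad -1.7071383664611977 24.95 w 0.20530504745836445
0.31989265709484177 [-1.31643754 -2.09064001  0.56839223]
```

>>> step_arm(
  commands=[
    [-0.0002, 0.0012, 0, 0, 0, 0, 0.15],
    [-0.0002, 0.0012, 0, 0, 0, 0, 0.15],
    [-0.0002, 0.0012, 0, 0, 0, 0, 0.15],
  ],
)

```text
time: 25.25
position: [0.6287, 0.3209, 0.158]
tool_rot: [[-0.976, -0.219, -0.001], [-0.219, 0.976, -0.001], [0.001, -0.001, -1.0]]
contact_force: [-1.5, -3.7, 0.2]
width: 0.202
gripper_force: 30.0
```

```bash
python3 -c "
from h import *
ang();p=manip.read_state();print(p['position'][1]+.000095*p['contact_force'][1],p['contact_force'])"
```

```text
pos [0.62870529 0.32091688 0.15798579] r 0.03508711414809984 ang 12.872661312117854 Ftan(ccw+) -3.242067202839223 Frad -2.2543501113406403 25.25 w 0.20217951499145728
0.3205689140793988 [-1.47540901 -3.66282165  0.21196489]
```

Within 0.2 mm (0.3°) of two turns. Final look before handing in.

```bash
python3 -c "
from h import *
s,T=snap('scene','sf.png')
a=s['color'][100:370,230:460,::-1];cv2.imwrite('pics/sfc.png',cv2.resize(a,None,fx=2.2,fy=2.2,interpolation=cv2.INTER_CUBIC))"
```

```text
(no output)
```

View pics/sfc.png

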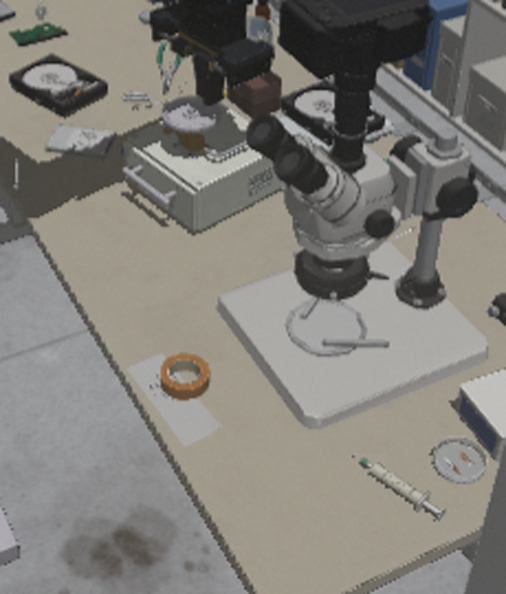

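The drawer is shut with the pull at crop (150,185), the tape and syringe are untouched, and the gripper is on the crank at (210,90).

```bash
python3 -c "
from plant import manip
print(manip.job_done())"
```

```text
the job is handed in; nothing more can be done
None
```

The job is handed in: the board is in the drawer component side up, the drawer is pushed shut to its stop, and the valve was turned to its closed stop and backed off two turns (within about 0.3° by my measurement), with the gripper still holding the crank handle.

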